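Seat the crank disc of the can shaker

TASK

Put the can shaker's crank disc home: with a fingertip, push its upright crank pin around until the notch in the disc's rim stands over the locating pin at the bracket, then press down on the disc's middle hub until the disc is fully home on the pin. Only push and press, do not lift the disc, leave everything else on the bench where it is, and finish clear of the disc.

Things in the scene. Friction and masses are not known exactly. Their poses are not given: they have to be found in the camera images.
- drive_unit: Blue-painted square housing of the shaker's drive, 200 x 200 x 45 mm, fixed to the bench. Origin: middle of its underside, on the disc's axis; z up. Its +x side carries the finned motor (63 mm thick, lying, to x = 185 mm) and, on the deck, a dark steel bracket 24 mm wide and 13 mm deep at x = 80 to 93 mm whose top is 68 mm above the bench. On the deck lies a round dark steel flange, radius 80 mm, top at 50 mm.
- pin (a point): Tip of the locating pin: an upright steel pin 10 mm thick with a round top, standing on the flange just inside the bracket, 73 mm from the disc's axis along the housing's +x. Tip 62 mm above the bench; as found the disc hides most of it and the bracket marks the place. It stops the disc from going down anywhere but at the notch.
- hub (a point): Middle of the hub's flat top, on the disc's axis: the place to press. The hub is a dark steel boss 40 mm across standing 18 mm above the disc's upper face. Hub top 92 mm above the bench as found, 80 mm when the disc is home.
- notch (a point): Middle of the single notch in the disc's rim, at the disc's underside, 73 mm from its axis. The notch is open outwards, about 18 mm wide and 9 mm deep radially, cut through the disc; the pin has about 4 mm play to either side in it. The steel disc is 150 mm across and 10 mm thick; upper face 74 mm above the bench as found, 62 mm when home.
- crank_pin (a point): Middle of the top of the crank pin: an upright steel post 16 mm thick and 30 mm tall on the disc's upper face (a flush dark ring of 22 mm around its foot), 55 mm from the axis, exactly opposite the notch. Push it sideways to turn the disc.
- crank_disc (a joint): Angle of the disc about its upright axis, rad, counter-clockwise seen from above. The notch is over the pin at 0 or any whole turn (2 pi). Turns without stops either way; light friction (about 1 N at the crank pin), stays where it is left.
- seat (a joint): How far the disc is pressed down, m: 0 as found, 0.012 fully home, negative if lifted. Snug seat: it moves at a push of about 6 N on the hub, has no spring and stays where it is left. Away from the notch the locating pin stops it after about 2 mm.
- nut: Loose steel nut, 24 mm across, 11 mm tall, lying on a corner of the housing's deck, to be left alone. Origin: middle of its underside.
- wrench: Loose spanner about 170 mm long lying on the bench beside the housing, to be left alone. Origin: on its underside.
- tint_tin: Loose small tin, 64 mm across, 75 mm tall, standing on the bench beside the housing, to be left alone. Origin: middle of its underside.
- paint_can: Loose paint can, 108 mm across, 125 mm tall, to be left alone. Origin: middle of its underside.
- tape_roll: Loose roll of tape lying flat, 100 mm across, 24 mm tall, to be left alone. Origin: middle of its underside.
- carton: Loose small carton, 110 x 80 x 70 mm, to be left alone. Origin: middle of its underside.
- screwdriver: Loose screwdriver lying on the bench, to be left alone. Origin: on its underside.

How it is judged:
By the outcome, as a careful person would: the job done as asked, in the order asked, and still so for the second after the job is handed in, with the robot touching nothing.
It also fails if it takes over 51 s, if anything falls off the work surface, if the arm or the gripper's body presses on something with over 40 N, if the wrist force passes 120 N, or if a joint passes its speed limit or range.

ROBOT

A 7-joint arm with a two-finger parallel gripper is mounted at the origin on the work surface. World frame = base frame: x ahead of the robot, y to its left, z up, the work surface at z = 0. Lengths are in m, angles in rad, forces in N, time in s.
With the tool pointing down it reaches from about 0.35 to 0.9 m from the base axis. Payload 8.1 kg.
Tool frame: the origin (TCP) lies at the centre of the arm's flange, where the gripper is bolted on; the fingertips stand 178 mm ahead of it and the grasp point (between the pads) lies 159 mm ahead of it; z points along the fingers, y is the direction in which the jaws open and shut (so a half turn about z gives the same grasp; the last joint's range is limited). The gripper opens to 92 mm and grips with 3 to 60 N. Pads are 19 mm wide; open, the fingers measure 130 mm over their backs; the gripper's body (75 mm by 190 mm) begins 47 mm behind the grasp point.
Start: joints at [-1.414, 0.434, 0.025, 1.573, -0.012, 1.134, -0.075], TCP at [0.161, 0.604, 0.405] pointing down, gripper open.
Joint ranges: [-2.62, 2.62], [-0.44, 2.09], [-1.27, 1.32], [0.08, 2.57], [-1.32, 4.46], [0.12, 2], [-2.74, 2.74]. Speed limits (rad/s): [2.22, 2.22, 3.01, 3.01, 3.14, 3.14, 3.14].

INTERFACE

Orientations are given as a rotation vector (axis times angle).
In Python, from cell import arm, get_image, camera_model gives the robot as it stands. The module is installed in compiled form; this text tells all that it offers.
- The arm moves only by the shell command python3 -m pendant 'ROWS' [FORCE]. ROWS is JSON, a list that holds one entry, the list of rows, each a list of 7 numbers: the shift along the tool's x, y, z in mm, then the turn, a rotation vector about the tool's x, y, z in rad, then the closure, from -1 (fully open) to 1 (shut). In form: [[[x, y, z, rx, ry, rz, hand], ...]]. A call has 1 to 20 rows; each row is the pose to reach, as a shift and turn from the pose commanded when the call began, along the tool's axes at that moment; what a row does not reach only later rows make up. A row lasts 1/8 s, in which the tool goes at most 62.5 mm and 10.7 degrees, less where a joint would pass 70% of its speed; a pose out of reach is approached as far as the arm can. A call with a gripper value outside its range is refused whole. The fingers move at their own pace and stop on an object; FORCE is the grip in N (left out, the last holds). Time passes only in rows, so rows that repeat a pose let the fingers close. It gives the time, the measured TCP pose, the force and the opening at its end, in the units of the state.
- arm.observe(): the state, without advancing time (a new reading comes with each control period).
- get_image(name): name is "scene" or "top" or "wrist"; returns the picture (480x640x3 uint8, red, green, blue); there is no depth.
- camera_model(name): a dict with "fx", "fy", "cx", "cy" (pixels), "position" and "orientation" of the camera in the world; the wrist camera has in their place "T_tool_cam" (4x4, takes a point from camera to tool coordinates, whose origin is the TCP and whose axes are the flange's). Camera axes: x right, y down, z forward; pixel columns grow to the right and rows downward; lengths in m; the calibration is good to about 2 mm. A picture is of the moment at which its call begins: read the wrist's pose just before it. camera_model takes no time and is no camera call.
- arm.sign_off(): hands the job in, once; it reports no verdict.
The state is a dict: "clock": time; "joints": joint angles; "dq": joint speeds; "joint_efforts": joint torques, N m; "position": TCP position; "ee_rot": TCP orientation; "force": force on the tool from outside, world axes, zero at the start; "ft_torque": the same for the moment, N m; "width": opening from 0.0 (shut) to 1.0 (fully open).
Only numpy, scipy, OpenCV 4.12 (cv2) and the standard library are available. Lean on these libraries where they do the work, as an engineer would, in place of code of your own. Each camera call takes 0.05 s, during which the arm holds its last target.

## Working session

There is one attempt and no reset: what is moved stays moved. The work goes in short steps, Python scripts to look and compute and a shell command to move; the robot and the scene stay as the last step left them, time stands still between calls to the robot, and variables do not carry over. Pictures are saved under pics/ and viewed, and the job is handed in when it is done.

```bash
mkdir -p pics
python3 - <<'E'
from cell import arm,get_image,camera_model
import cv2
s=arm.observe();print(s)
for n in("scene","top","wrist"):
    cv2.imwrite(f"pics/{n}0.png",get_image(n)[:,:,::-1]);print(n,camera_model(n))
E
```

```text
{'clock': 0.0, 'joints': array([-1.41357232,  0.43522974,  0.02496395,  1.57408372, -0.01158143,
        1.13398828, -0.07508296]), 'dq': array([-0.00016583,  0.00055347, -0.00082051,  0.00107356,  0.00115184,
       -0.00206434,  0.00189084]), 'joint_efforts': array([ 1.36647395e-03, -6.67841792e+01,  9.85697508e-01, -3.14446235e+01,
       -6.04441040e-02,  4.28821868e-02,  1.77766851e-04]), 'position': array([0.1605402 , 0.6037969 , 0.40394563]), 'ee_rot': array([-4.07034205e-01, -3.11506368e+00,  2.45627435e-03]), 'force': array([ 0.31858703, -0.18777327, -0.3011362 ]), 'ft_torque': array([ 0.04389286, -0.01973135, -0.0019747 ]), 'width': 0.9982339358573454}
scene {'fx': 528.0887604406336, 'fy': 528.0887604406336, 'cx': 309.82778925509507, 'cy': 246.28493957875327, 'position': array([1.29516471, 0.05373402, 0.87777761]), 'orientation': array([-1.74297303, -1.83282248,  0.74801763])}
top {'fx': 564.1755373425827, 'fy': 564.1755373425827, 'cx': 324.9403870743385, 'cy': 237.0614255765886, 'position': array([4.23326832e-01, 2.14268783e-04, 1.23400813e+00]), 'orientation': array([-2.18198831,  2.13211058, -0.12129209])}
wrist {'fx': 406.8173089935482, 'fy': 406.8173089935482, 'cx': 317.07890589838985, 'cy': 233.755535027276, 'T_tool_cam': array([[-1.14139048e-03, -9.62170580e-01, -2.72445355e-01,
         7.19153651e-02],
       [ 9.99998538e-01, -7.51358501e-04, -1.53591815e-03,
        -6.49787366e-04],
       [ 1.27311112e-03, -2.72446710e-01,  9.62170031e-01,
         2.09374337e-02],
       [ 0.00000000e+00,  0.00000000e+00,  0.00000000e+00,
         1.00000000e+00]])}
```

View pics/top0.png

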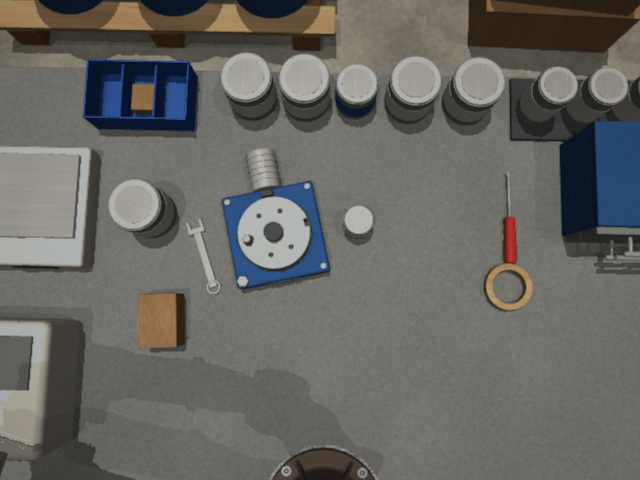

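View pics/scene0.png

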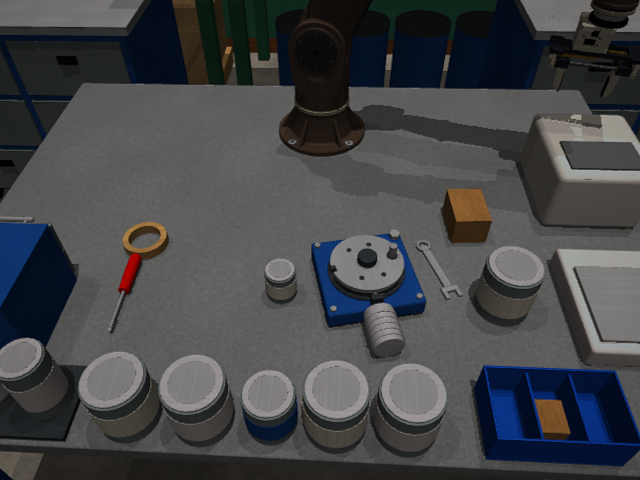

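View pics/wrist0.png

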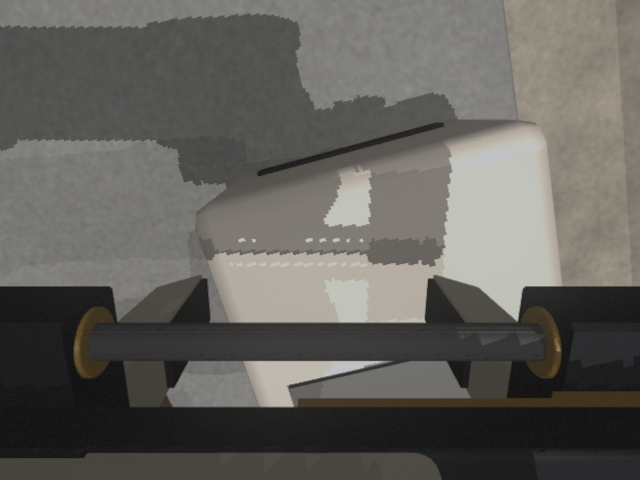

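The top view shows the hub near (274,232), the crank pin near (248,240), the notch near (306,222) and the bracket near (266,190). I'll enlarge it and measure.

```bash
cat > h.py <<'E'
import numpy as np,cv2
from scipy.spatial.transform import Rotation as R
from cell import arm,get_image,camera_model
def cast(n,uv,z):
    m=camera_model(n);r=R.from_rotvec(m["orientation"]).as_matrix()
    d=r@np.array([(uv[0]-m["cx"])/m["fx"],(uv[1]-m["cy"])/m["fy"],1]);p=np.array(m["position"])
    return p+d*(z-p[2])/d[2]
def proj(n,P):
    m=camera_model(n);r=R.from_rotvec(m["orientation"]).as_matrix()
    c=r.T@(np.array(P)-m["position"]);return m["fx"]*c[0]/c[2]+m["cx"],m["fy"]*c[1]/c[2]+m["cy"]
E
python3 - <<'E'
from h import *
im=cv2.imread("pics/top0.png")
a=cv2.resize(im[140:300,180:393],None,fx=3.75,fy=3.75,interpolation=cv2.INTER_CUBIC);cv2.imwrite("pics/topz.png",a)
im2=cv2.imread("pics/scene0.png");a=cv2.resize(im2[220:360,290:450],None,fx=4,fy=4,interpolation=cv2.INTER_CUBIC);cv2.imwrite("pics/scz.png",a)
hsv=cv2.cvtColor(im,cv2.COLOR_BGR2HSV)
blue=cv2.inRange(hsv,(100,120,40),(130,255,255));blue[:175]=0;blue[:,:200]=0;blue[:,345:]=0;blue[300:]=0
c=max(cv2.findContours(blue,0,2)[0],key=cv2.contourArea);rc=cv2.minAreaRect(c);print(rc)
B=cv2.boxPoints(rc);P=[cast("top",b,.045)[:2] for b in B];print(P,np.mean(P,0))
g=cv2.inRange(hsv,(0,0,0),(180,90,255))
w=cv2.inRange(cv2.cvtColor(im,cv2.COLOR_BGR2GRAY),140,255);w[:,:235]=0;w[:,315:]=0;w[:192]=0;w[275:]=0
c=max(cv2.findContours(w,0,2)[0],key=cv2.contourArea);print(cv2.contourArea(c),cv2.fitEllipse(cv2.convexHull(c)))
e=cv2.fitEllipse(cv2.convexHull(c));print("disc",cast("top",e[0],.074))
d=cv2.inRange(cv2.cvtColor(im,cv2.COLOR_BGR2GRAY),0,90)[215:250,255:292]
n,l,st,ce=cv2.connectedComponentsWithStats(d);print(st,ce+[255,215])
E
```

```text
((274.8294982910156, 234.60353088378906), (92.5995864868164, 93.48519897460938), 78.38851165771484)
[array([0.64272987, 0.23674616]), array([0.68817604, 0.04170842]), array([ 0.49424491, -0.00268811]), array([0.45027613, 0.18875195])] [0.56885674 0.1161296 ]
3886.0 ((273.38348388671875, 232.12722778320312), (70.9688949584961, 71.84864807128906), 57.402610778808594)
disc [0.56946342 0.1164083  0.074     ]
[[  0   0  37  35 982]
 [  2   0   4   3  10]
 [  9   7  19  20 294]
 [ 34  30   3   4   9]] [[272.93177189 232.11303462]
 [258.5        215.8       ]
 [273.19387755 231.73469388]
 [290.22222222 246.33333333]]
```

View pics/topz.png

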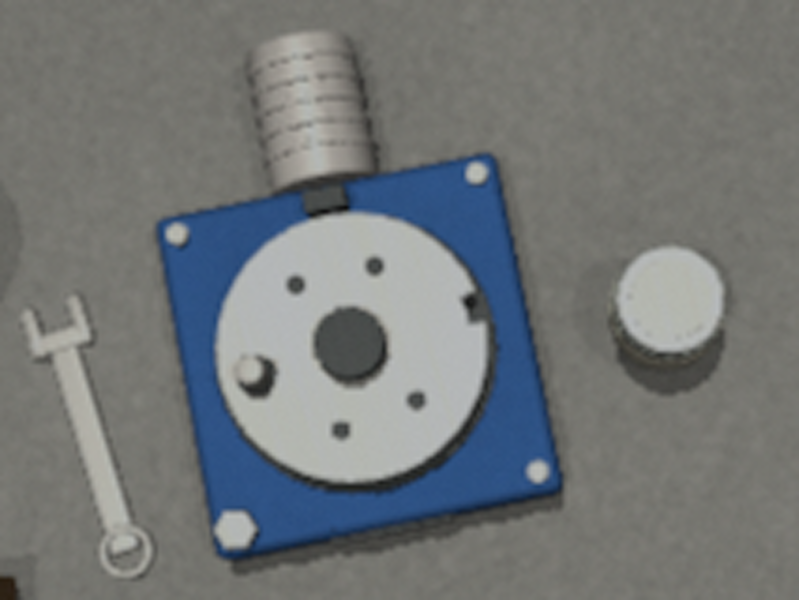

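View pics/scz.png

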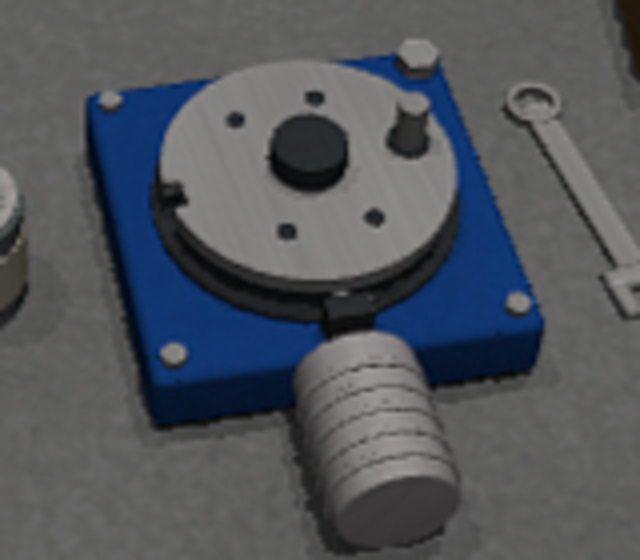

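Run:
```python
from h import *
C=np.array([.5692,.1163])
z=lambda u,v:(180+u/3.75,140+v/3.75)
s=lambda u,v:(290+u/4,220+v/4)
for n,cam,uv,h in [("hub","top",(273.2,231.7),.092),("hubS","scene",s(310,143),.092),("pin","top",z(251,366),.104),("pinS","scene",s(413,100),.104),("notch","top",z(472,306),.074),("notchS","scene",s(174,190),.074),("brk","top",z(327,199),.068),("brkS","scene",s(350,307),.068),("nut","top",z(236,530),.056),("tin","top",z(671,300),.075),("motorend","top",z(300,40),.05)]:
    p=cast(cam,uv,h)[:2];d=p-C;print(n,p.round(4),"r",np.hypot(*d).round(4),"ang",np.degrees(np.arctan2(d[1],d[0])).round(1))
s=arm.observe();print(R.from_rotvec(s["ee_rot"]).as_matrix().round(3))
```

```text
hub [0.5681 0.115 ] r 0.0017 ang -131.3
hubS [0.5717 0.1166] r 0.0025 ang 6.0
pin [0.5533 0.1664] r 0.0526 ang 107.6
pinS [0.551 0.168] r 0.0548 ang 109.4
notch [0.593  0.0497] r 0.0708 ang -70.3
notchS [0.5902 0.0489] r 0.0706 ang -72.7
brk [0.6527 0.1328] r 0.0851 ang 11.2
brkS [0.6565 0.1358] r 0.0894 ang 12.6
nut [0.4669 0.1782] r 0.1195 ang 148.8
tin [ 0.5987 -0.0604] r 0.1792 ang -80.5
motorend [0.7486 0.1537] r 0.1833 ang 11.8
[[-0.966  0.257 -0.   ]
 [ 0.257  0.966 -0.001]
 [-0.    -0.001 -1.   ]]
```

The two views agree to about 2–3 mm. The housing is yawed about 13°, the crank pin is at about 108.5° and the notch at about −71.5°. The disc therefore has to turn about +84.5° CCW. First I'll go high, behind the crank pin, with the jaws shut.

```bash
python3 -m pendant '[[[-519,-300,0,0,0,2.559,1],[-519,-300,0,0,0,2.559,1],[-519,-300,0,0,0,2.559,1],[-519,-300,0,0,0,2.559,1],[-519,-300,0,0,0,2.559,1],[-519,-300,0,0,0,2.559,1],[-519,-300,0,0,0,2.559,1],[-519,-300,0,0,0,2.559,1],[-519,-300,0,0,0,2.559,1],[-519,-300,0,0,0,2.559,1],[-519,-300,0,0,0,2.559,1],[-519,-300,0,0,0,2.559,1],[-519,-300,0,0,0,2.559,1],[-519,-300,0,0,0,2.559,1],[-519,-300,0,0,0,2.559,1],[-519,-300,0,0,0,2.559,1],[-519,-300,0,0,0,2.559,1],[-519,-300,0,0,0,2.559,1]]]' 10
python3 - <<'E'
from h import *
s=arm.observe();print(s["joints"].round(2),s["position"],s["force"],R.from_rotvec(s["ee_rot"]).as_matrix().round(3))
for n in("scene","wrist"): cv2.imwrite(f"pics/{n}1.png",get_image(n)[:,:,::-1])
E
```

```text
clock: 2.4
position: [0.5851, 0.1806, 0.4048]
ee_rot: [-3.1, -0.506, -0.0]
force: [0.0, -0.9, -0.1]
width: 0.005
[-0.9   0.49  0.77  1.65 -0.37  1.15 -1.28] [0.58509492 0.18060448 0.40480086] [ 0.04720236 -0.92969843 -0.08703218] [[ 0.948  0.318  0.   ]
 [ 0.318 -0.948  0.   ]
 [ 0.    -0.    -1.   ]]
```

View pics/wrist1.png

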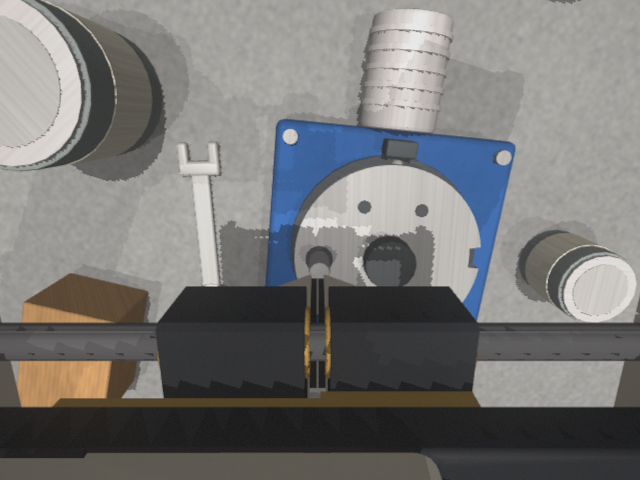

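View pics/scene1.png

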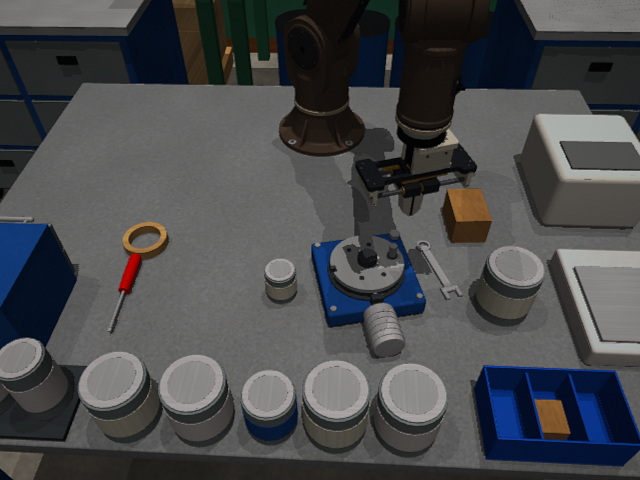

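The wrist view shows the hub at (389,262), the crank pin top at (319,269), the bracket at (400,150) and the notch at (476,257). The fingers are above the clockwise side of the pin. I'll cross-check these positions with this camera.

```bash
cat >> h.py <<'E'
def wcast(uv,z,pos,rv):
    m=camera_model("wrist");T=m["T_tool_cam"];r=R.from_rotvec(rv).as_matrix()
    d=r@T[:3,:3]@np.array([(uv[0]-m["cx"])/m["fx"],(uv[1]-m["cy"])/m["fy"],1]);p=np.array(pos)+r@T[:3,3]
    return p+d*(z-p[2])/d[2]
E
python3 - <<'E'
from h import *
s=arm.observe();C=np.array([.5692,.1163])
im=cv2.imread("pics/wrist1.png");cv2.imwrite("pics/w1z.png",cv2.resize(im[110:290,260:520],None,fx=3,fy=3,interpolation=cv2.INTER_CUBIC))
for n,uv,h in [("hub",(389,261),.092),("pin",(319,269),.104),("notch",(474,257),.074),("brk",(400,148),.068),("cornerL",(281,121),.045),("cornerR",(515,143),.045)]:
    p=wcast(uv,h,s["position"],s["ee_rot"])[:2];d=p-C;print(n,p.round(4),np.hypot(*d).round(4),np.degrees(np.arctan2(d[1],d[0])).round(1))
E
```

```text
hub [0.5743 0.1178] 0.0053 16.1
pin [0.5556 0.1677] 0.0532 104.8
notch [0.5941 0.0488] 0.0719 -69.8
brk [0.6554 0.1359] 0.0883 12.8
cornerL [0.6449 0.2294] 0.1361 56.2
cornerR [0.6887 0.0436] 0.1399 -31.3
```

View pics/w1z.png

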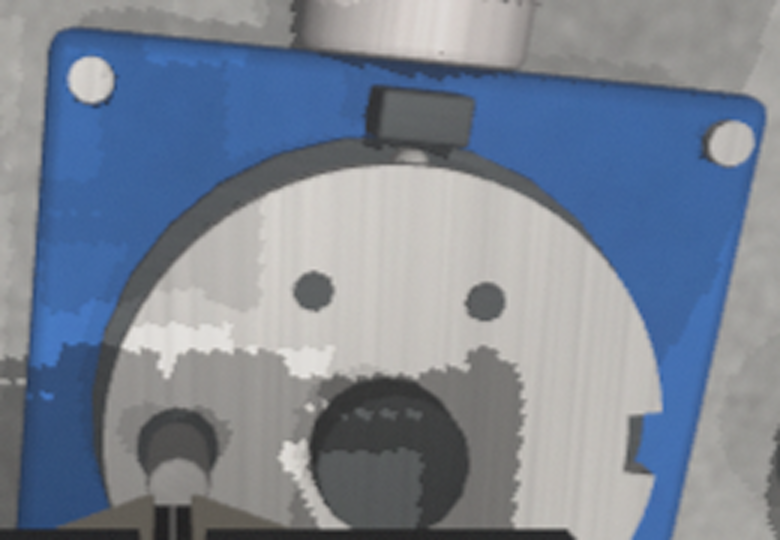

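All three cameras agree to within a few mm. I'll lower the fingertips to z≈0.090, with about 14 mm overlap on the pin.

```bash
python3 -m pendant '[[[0,0,50,0,0,0,1],[0,0,90,0,0,0,1],[0,0,120,0,0,0,1],[0,0,137,0,0,0,1],[0,0,137,0,0,0,1]]]'
python3 - <<'E'
from h import *
s=arm.observe();print(s["position"],s["force"])
for n in("scene","wrist"): 
    im=get_image(n)[:,:,::-1]; cv2.imwrite(f"pics/{n}2.png",im if n=="wrist" else cv2.resize(im[140:340,280:480],None,fx=3,fy=3))
# arc plan: TCP poses in the present tool frame
C=np.array([.5700,.1165]);Rt=R.from_rotvec(s["ee_rot"]).as_matrix();a0=np.degrees(np.arctan2(Rt[1,0],Rt[0,0]))
print("a0",a0)
for off in(18,):
  for th in [85,100,110,120,130,140,150,160,170,180,185,190,193]:
    t=np.radians(th);p=C+.055*np.array([np.cos(t),np.sin(t)])-off/1e3*np.array([-np.sin(t),np.cos(t)])
    d=Rt.T@np.r_[p-s["position"][:2],0]*1e3;print(th,d[:2].round(1),"rz",-np.radians(th-90-a0).round(3),p.round(3))
E
```

```text
clock: 3.12
position: [0.5849, 0.1807, 0.2671]
ee_rot: [3.1, 0.505, -0.002]
force: [-0.4, 0.4, 0.6]
width: 0.009
[0.58489137 0.18070042 0.26709876] [-0.35999236  0.41516269  0.6206984 ]
a0 18.493751011220876
85 [ 3.9 12.9] rz 0.41 [0.593 0.17 ]
100 [-8.6  4.4] rz 0.148 [0.578 0.174]
110 [-17.9   0.7] rz -0.026 [0.568 0.174]
120 [-27.8  -1.3] rz -0.201 [0.558 0.173]
130 [-37.9  -1.6] rz -0.375 [0.548 0.17 ]
140 [-47.9  -0.1] rz -0.55 [0.539 0.166]
150 [-57.5   3. ] rz -0.724 [0.531 0.16 ]
160 [-66.3   7.8] rz -0.899 [0.524 0.152]
170 [-74.2  14.1] rz -1.073 [0.519 0.144]
180 [-80.9  21.6] rz -1.248 [0.515 0.134]
185 [-83.8  25.8] rz -1.335 [0.514 0.13 ]
190 [-86.2  30.2] rz -1.423 [0.513 0.125]
193 [-87.5  33. ] rz -1.475 [0.512 0.122]
```

View pics/wrist2.png

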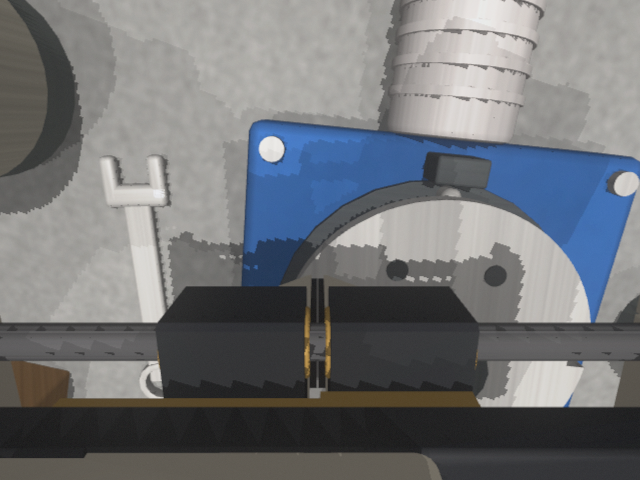

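View pics/scene2.png

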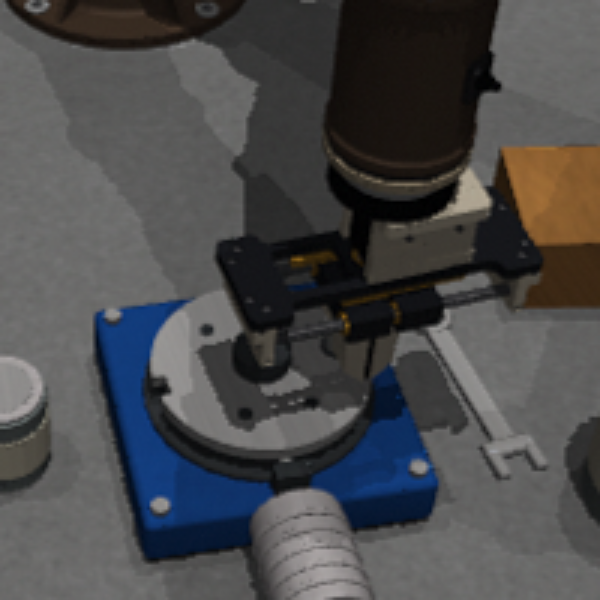

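Fingertip is beside the pin with no contact force. Now the arc push, stopping short at about 184° and slowing toward the end.

```bash
python3 -m pendant '[[[-9,2,0,0,0,0.10,1],[-18,0.7,0,0,0,-0.026,1],[-23,-0.5,0,0,0,-0.11,1],[-28,-1.3,0,0,0,-0.20,1],[-33,-1.6,0,0,0,-0.29,1],[-38,-1.6,0,0,0,-0.375,1],[-43,-1,0,0,0,-0.46,1],[-48,0,0,0,0,-0.55,1],[-53,1.4,0,0,0,-0.64,1],[-57.5,3,0,0,0,-0.724,1],[-62,5.3,0,0,0,-0.81,1],[-66.3,7.8,0,0,0,-0.9,1],[-70.4,10.8,0,0,0,-0.985,1],[-74.2,14.1,0,0,0,-1.073,1],[-76.4,16.2,0,0,0,-1.12,1],[-78.2,18.3,0,0,0,-1.16,1],[-79.6,20,0,0,0,-1.21,1],[-80.9,21.6,0,0,0,-1.248,1],[-80.9,21.6,0,0,0,-1.248,1]]]'
python3 - <<'E'
from h import *
s=arm.observe();print(s["position"],s["force"],s["joints"].round(2))
for n in("scene","wrist","top"): 
    im=get_image(n)[:,:,::-1]; cv2.imwrite(f"pics/{n}3.png",im if n=="wrist" else cv2.resize(im[140:340,280:480] if n=="scene" else im[140:300,180:380],None,fx=3,fy=3))
E
```

```text
clock: 5.6
position: [0.5155, 0.1344, 0.2682]
ee_rot: [2.221, 2.221, 0.002]
force: [0.4, 0.6, 0.1]
width: 0.006
[0.51551367 0.13436062 0.26819969] [0.36107463 0.61350648 0.05241314] [-0.61  0.46  0.34  1.97 -0.22  0.74 -0.14]
```

View pics/wrist3.png

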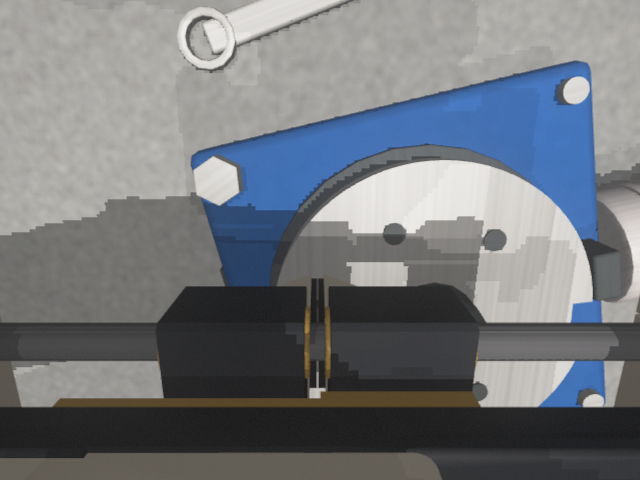

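View pics/scene3.png

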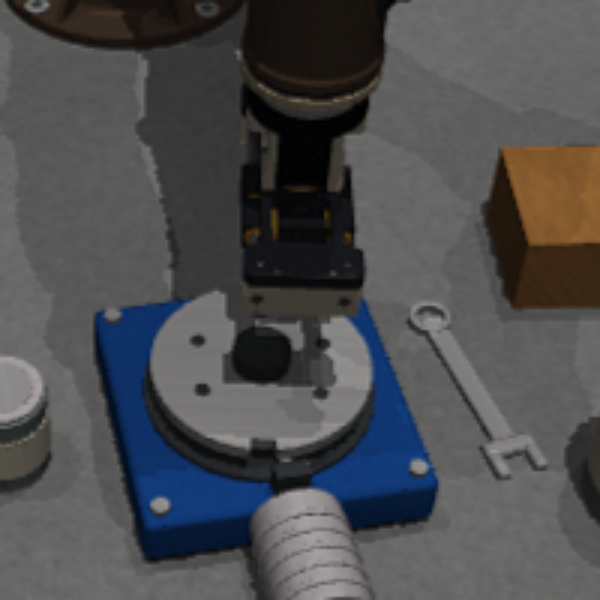

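View pics/top3.png

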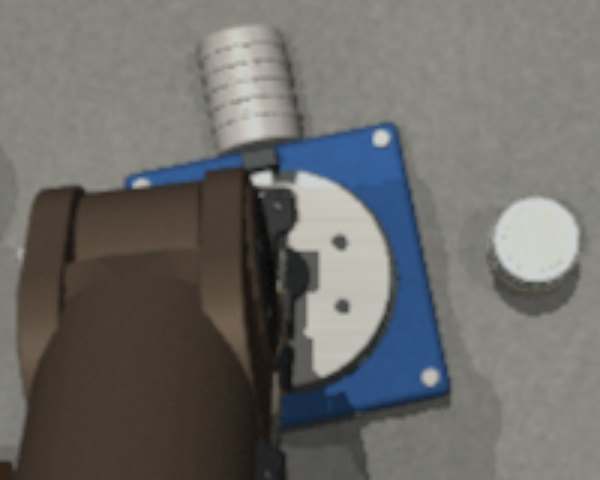

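The scene view shows the notch at crop (263,447), just clockwise of the bracket at (292,472). I'll measure the remaining angle.

Run:
```python
from h import *
s=arm.observe();C=np.array([.5700,.1165])
im=get_image("scene")[:,:,::-1];cv2.imwrite("pics/s3z.png",cv2.resize(im[270:320,335:415],None,fx=10,fy=10,interpolation=cv2.INTER_CUBIC))
im=cv2.imread("pics/wrist3.png");cv2.imwrite("pics/w3z.png",cv2.resize(im[200:420,480:640],None,fx=2.7,fy=2.7,interpolation=cv2.INTER_CUBIC))
```

```text
(no output)
```

View pics/s3z.png

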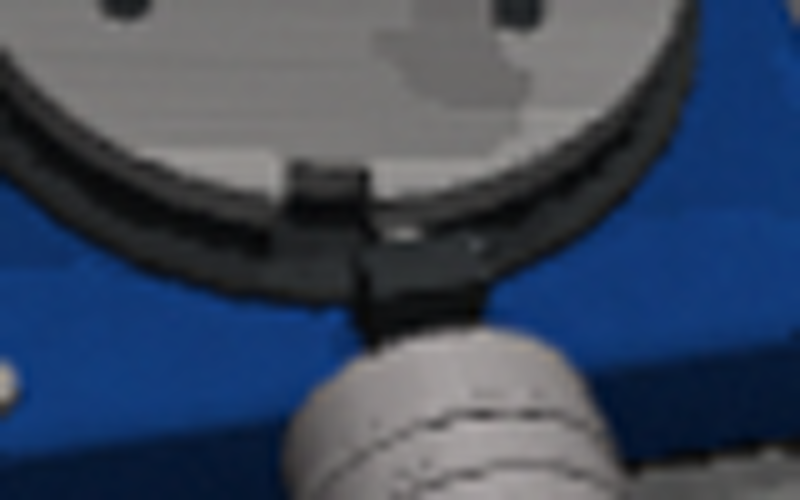

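View pics/w3z.png

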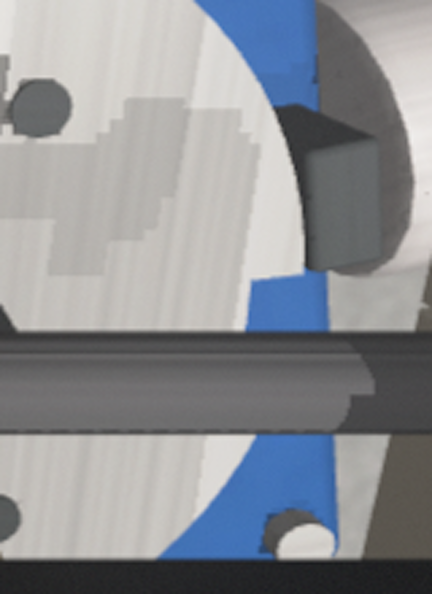

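Run:
```python
from h import *
C=np.array([.5700,.1165])
f=lambda u,v:(335+u/10,270+v/10)
for n,uv,h in [("notch in",f(328,165),.074),("notch out",f(327,203),.074),("L",f(286,183),.074),("R",f(369,183),.074),("pintip",f(403,230),.062),("brk",f(424,262),.068),("brkL",f(360,252),.068),("brkR",f(490,262),.068)]:
    p=cast("scene",uv,h)[:2];d=p-C;print(n,p.round(4),np.hypot(*d).round(4),np.degrees(np.arctan2(d[1],d[0])).round(1))
```

```text
notch in [0.6367 0.1171] 0.0667 0.5
notch out [0.6462 0.1167] 0.0762 0.2
L [0.6416 0.1088] 0.072 -6.1
R [0.6408 0.125 ] 0.0714 6.8
pintip [0.6426 0.1324] 0.0744 12.3
brk [0.6552 0.1356] 0.0873 12.7
brkL [0.6532 0.1233] 0.0835 4.7
brkR [0.6546 0.1484] 0.0904 20.6
```

The notch is at about 0.3° for a commanded 0°, so the contact offset is right. The pin and bracket read 12.3–12.8°. I'll push the last 12.4° slowly and then back off.

```bash
python3 -m pendant '[[[-3,-0.2,0,0,0,-0.055,1],[-6,-0.7,0,0,0,-0.11,1],[-8.2,-1.2,0,0,0,-0.148,1],[-10.2,-1.8,0,0,0,-0.182,1],[-11.4,-2.2,0,0,0,-0.203,1],[-12.3,-2.6,0,0,0,-0.218,1],[-12.3,-2.6,0,0,0,-0.218,1],[-8,-2.6,0,0,0,-0.218,1],[8,0,0,0,0,-0.218,1],[25,4,0,0,0,-0.218,1],[25,4,0,0,0,-0.218,1]]]'
python3 - <<'E'
from h import *
s=arm.observe();print(s["position"],s["force"])
im=get_image("scene")[:,:,::-1];cv2.imwrite("pics/s4z.png",cv2.resize(im[270:320,335:415],None,fx=10,fy=10,interpolation=cv2.INTER_CUBIC))
im=get_image("wrist")[:,:,::-1];cv2.imwrite("pics/w4.png",im)
E
```

```text
clock: 7.18
position: [0.5194, 0.1621, 0.2676]
ee_rot: [-1.962, -2.453, -0.001]
force: [-0.2, -0.4, 0.7]
width: 0.007
[0.51939264 0.16212175 0.26762257] [-0.19661071 -0.35424243  0.74376599]
```

View pics/s4z.png

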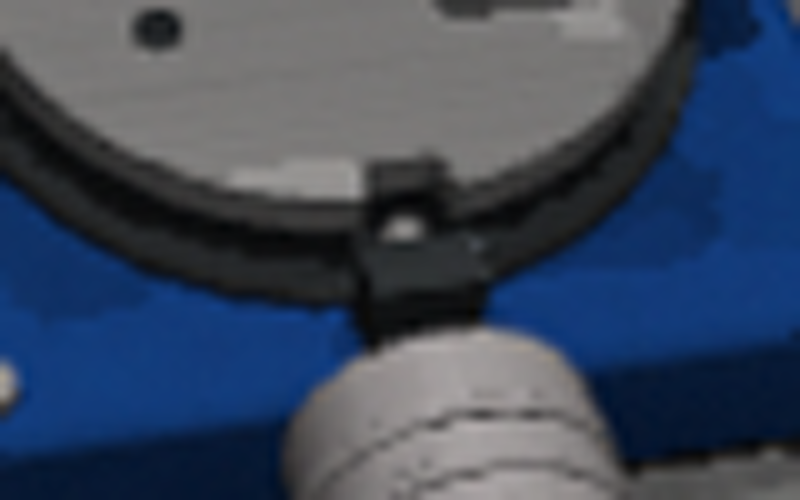

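View pics/w4.png

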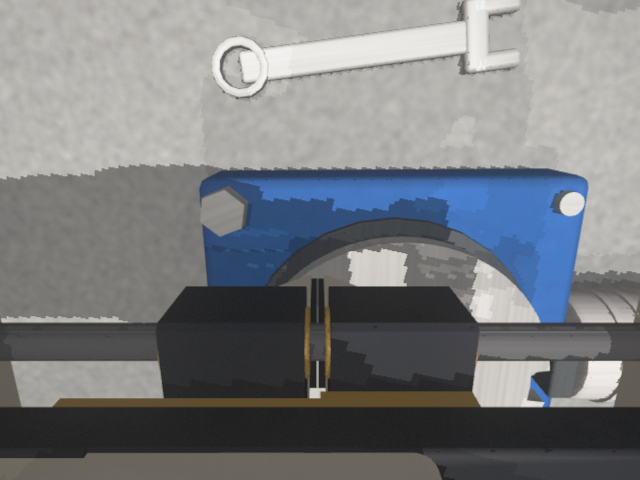

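The notch now spans crop x 367–447, with the pin tip showing inside it at (403,228). I'll check the angle, get the view from above and work out the move to the hub.

Run:
```python
from h import *
C=np.array([.5700,.1165])
f=lambda u,v:(335+u/10,270+v/10)
for n,uv,h in [("L",f(367,183),.074),("R",f(447,180),.074),("mid",f(407,182),.074),("pintip",f(403,228),.062)]:
    p=cast("scene",uv,h)[:2];d=p-C;print(n,p.round(4),np.hypot(*d).round(4),np.degrees(np.arctan2(d[1],d[0])).round(1))
s=arm.observe();Rt=R.from_rotvec(s["ee_rot"]).as_matrix()
print((Rt.T@(np.r_[C,.1+.178]-s["position"])*1e3).round(1),Rt.round(3))
```

```text
L [0.6409 0.1246] 0.0713 6.5
R [0.6394 0.1401] 0.0733 18.8
mid [0.6403 0.1323] 0.072 12.7
pintip [0.6421 0.1324] 0.0739 12.4
[-53.4  40.2 -10.4] [[-0.217  0.976 -0.   ]
 [ 0.976  0.217 -0.   ]
 [-0.    -0.    -1.   ]]
```

The notch is at 12.7° and the pin at 12.4°, well inside the ±3° of play. I'll raise the hand, move over the hub and stop just above it.

```bash
python3 -m pendant '[[[0,0,-25,0,0,0,1],[0,0,-45,0,0,0,1],[-25,20,-45,0,0,0,1],[-53,40,-45,0,0,0,1],[-53,40,-45,0,0,0,1],[-53,40,-25,0,0,0,1],[-53,40,-10,0,0,0,1],[-53,40,-10,0,0,0,1]]]'
python3 - <<'E'
from h import *
s=arm.observe();print(s["position"],s["force"])
im=get_image("scene")[:,:,::-1];cv2.imwrite("pics/s5z.png",cv2.resize(im[200:330,310:450],None,fx=4.5,fy=4.5,interpolation=cv2.INTER_CUBIC))
E
```

```text
clock: 8.28
position: [0.5688, 0.1166, 0.2765]
ee_rot: [-1.965, -2.449, 0.004]
force: [0.5, 0.1, -0.1]
width: 0.003
[0.56883897 0.11660056 0.27648168] [ 0.46956571  0.14248476 -0.06575358]
```

View pics/s5z.png

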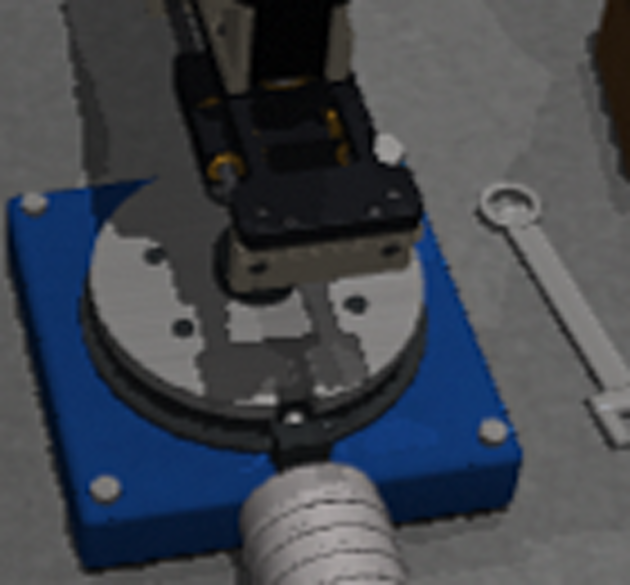

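The fingertips are over the hub, with the tip at z≈0.099 and the pin showing inside the notch. I'll press down slowly to just above the home height.

```bash
python3 -m pendant '[[[0,0,4,0,0,0,1],[0,0,7,0,0,0,1],[0,0,9,0,0,0,1],[0,0,11,0,0,0,1],[0,0,12,0,0,0,1],[0,0,12,0,0,0,1]]]'; python3 -m pendant '[[[0,0,1.5,0,0,0,1],[0,0,3,0,0,0,1],[0,0,4,0,0,0,1],[0,0,4,0,0,0,1]]]'
```

```text
clock: 9.07
position: [0.5698, 0.1166, 0.2661]
ee_rot: [1.966, 2.45, 0.001]
force: [-0.5, 0.5, 3.9]
width: 0.004
clock: 9.57
position: [0.5698, 0.1166, 0.262]
ee_rot: [1.966, 2.45, 0.001]
force: [-0.8, 0.5, 4.5]
width: 0.006
```

Past the 2 mm stop with only 4.5 N, so the pin is in the notch. I'll continue to home.

```bash
python3 -m pendant '[[[0,0,1.5,0,0,0,1],[0,0,3,0,0,0,1],[0,0,4,0,0,0,1],[0,0,4,0,0,0,1]]]'; python3 -m pendant '[[[0,0,1,0,0,0,1],[0,0,2,0,0,0,1],[0,0,2,0,0,0,1]]]'
```

```text
clock: 10.07
position: [0.5698, 0.1166, 0.2583]
ee_rot: [1.967, 2.45, 0.001]
force: [-2.0, -0.3, 7.4]
width: 0.008
clock: 10.45
position: [0.57, 0.1165, 0.2579]
ee_rot: [1.967, 2.449, 0.003]
force: [-8.0, -1.4, 24.9]
width: 0.01
```

It hit a hard stop at tip z≈0.080 with 25 N, which is the home height. I'll go up and clear, then look.

```bash
python3 -m pendant '[[[0,0,-4,0,0,0,1],[0,0,-20,0,0,0,1],[0,0,-60,0,0,0,1],[0,0,-100,0,0,0,1],[0,-60,-130,0,0,0,1],[0,-120,-130,0,0,0,1],[0,-180,-130,0,0,0,1],[0,-220,-130,0,0,0,1],[0,-220,-130,0,0,0,1],[0,-220,-130,0,0,0,1]]]'
python3 - <<'E'
from h import *
s=arm.observe();print(s["position"],s["force"],s["dq"].round(3))
im=get_image("scene")[:,:,::-1];cv2.imwrite("pics/s6.png",im);cv2.imwrite("pics/s6z.png",cv2.resize(im[220:360,290:450],None,fx=4,fy=4,interpolation=cv2.INTER_CUBIC))
cv2.imwrite("pics/t6.png",get_image("top")[:,:,::-1])
E
```

```text
clock: 11.7
position: [0.3556, 0.0691, 0.3865]
ee_rot: [1.966, 2.449, 0.003]
force: [0.7, -0.2, -0.0]
width: 0.006
[0.35559417 0.06910336 0.38649973] [ 0.70189573 -0.18664796 -0.04573273] [ 0.003  0.028  0.001 -0.017 -0.001  0.     0.001]
```

View pics/s6z.png

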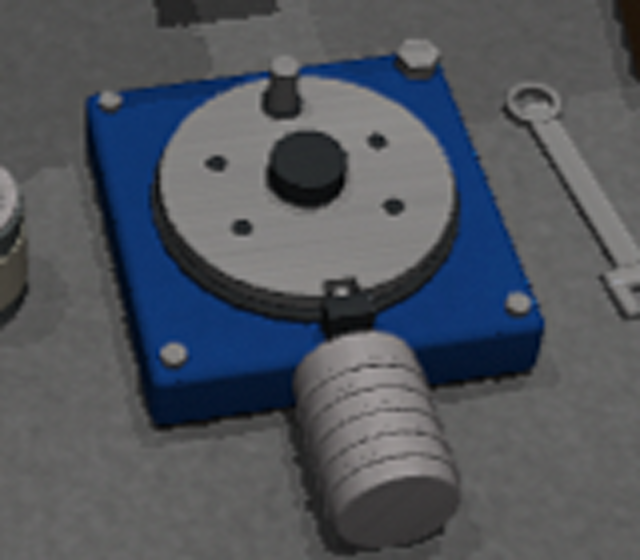

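View pics/t6.png

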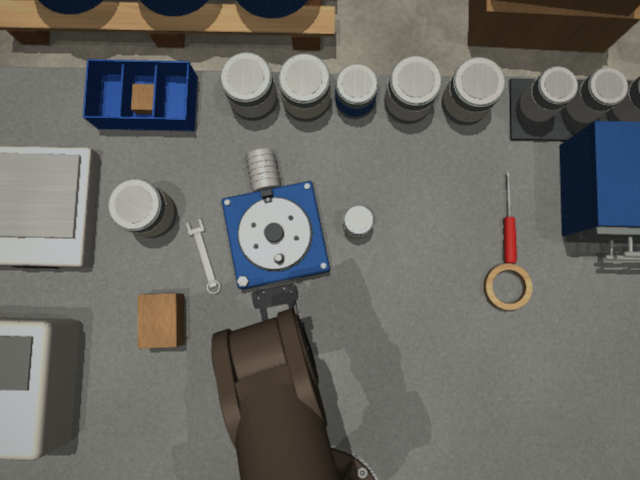

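The disc looks seated, with the pin flush in the notch. The wrench, nut, tins, carton, tape and screwdriver look unmoved. I'll check the hub height numerically and compare the before and after pictures.

Run:
```python
from h import *
for f in("scene0","s6"):
    g=cv2.imread(f"pics/{f}.png",0)[240:280,350:385]
    n,l,st,ce=cv2.connectedComponentsWithStats(cv2.inRange(g,0,60));i=1+st[1:,4].argmax();print(f,st[i],ce[i]+[350,240])
print("proj .092",proj("scene",[.57,.1165,.092]),".080",proj("scene",[.57,.1165,.080]))
d=cv2.absdiff(cv2.imread("pics/top0.png",0),cv2.imread("pics/t6.png",0))
for n,(u,v,w,h) in dict(nut=(236,274,14,16),wrench=(185,215,38,80),tin=(340,203,36,34),can=(108,178,60,60),carton=(135,290,52,60),tape=(484,262,50,50),driver=(500,170,20,95)).items(): print(n,(d[v:v+h,u:u+w]>40).sum())
```

```text
scene0 [  7   9  20  19 306] [366.70588235 258.00326797]
s6 [  7  13  20  19 302] [366.37748344 261.97019868]
proj .092 (np.float64(367.45545625341174), np.float64(255.14517992165065)) .080 (np.float64(367.0824338338493), np.float64(259.14010991700906))
nut 0
wrench 0
tin 0
can 0
carton 0
tape 0
driver 0
```

The hub dropped 3.97 px against 3.99 px expected for 12 mm, and nothing else has moved. Handing in.

```bash
python3 -c "
from cell import arm
print(arm.sign_off())"
```

```text
the job is handed in; nothing more can be done
None
```

The crank disc is home on the locating pin, and I handed the job in at about 12 s of the 51 s allowed. I pushed the crank pin about 84° counter-clockwise with the closed fingertips until the notch stood over the pin. Then I pressed the hub down until it stopped, and backed the arm well clear.

- **Alignment:** the notch measured 12.7° against 12.4° for the pin, well inside the play of about 3° either way.
- **Seating:** pressing stopped at a fingertip height of about 80 mm, the home height, with about 25 N. The scene camera shows the hub dropped by 3.97 pixels, where 12 mm should give 3.99.
- **Other things on the bench:** the before and after top views show no change at the nut, wrench, tin, paint can, carton, tape or screwdriver.

No check failed. The early position measurements from the three cameras differed by a few millimetres, at most about 6 mm for the hub seen from the wrist camera. I settled this by checking the notch against the pin in the scene view.

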